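# Slide the valve block home against its locating bar and flange

### The job

Push the gold valve block across the orange tank cover until its back lies flush along the steel locating bar and its ported end is home against the face of the pipe flange, ready to be bolted down. Only push it along with the fingers on the sides of the gold block: keep it flat on the cover, never pick it up, and do not touch the black coil on top of it. Leave the other loose things where they are.

Things in the scene. Friction and masses are not known exactly. Their poses are not given: they have to be found in the camera images.
- cover: Orange steel tank cover lying flat on the bench, fixed, 360 (its x) x 560 (its y) x 8 mm thick. Origin: centre of its underside; x points away from the robot, y to the robot's left (turned up to 0.35 rad), z up. It carries the bar, flange, pressure block and breather cap listed below. The valve block is home when centred at x = 55, y = 52.5 mm in this frame, its axes along the cover's.
- valve_block: Gold valve block, loose, 0.75 to 0.95 kg with its coil, 90 (its x) x 95 (its y) x 36 mm high, flat upright sides, lying on the cover. Origin: centre of its underside. Its +x side is the back, for the locating bar; its +y side is the ported end (one dark round port), for the flange. It starts to the near right of its place, turned up to 0.5 rad against the cover. It slides at 3 to 7 N.
- coil: The black solenoid coil fixed on top of the valve block with its plug towards the block's back (37 mm wide, about 55 mm long with the plug). Origin: on the coil's axis at the top face of the block, 8 mm to +x and 14 mm to +y of the block's centre; it rises 37 mm above that. Not to be touched.
- block_back (a point): Centre of the valve block's back (+x) side, at half height (18 mm).
- block_port (a point): Centre of the valve block's ported (+y) end, at half height (18 mm).
- bar_face (a point): Middle of the near face of the fixed steel locating bar, at the level of the cover's top. In the cover's frame the bar runs along y from -190 to +85 mm, its near face at x = 100 mm, 12 mm thick, 14 mm high. The block goes on its near (robot's) side.
- flange_face (a point): Centre of the face of the fixed pipe flange, 26 mm above the bench: a steel plate 44 wide x 34 high x 12 mm. In the cover's frame the face is at y = 100 mm, looking to -y, centred at x = 55 mm.
- pressure_top (a point): Centre of the top of the fixed gold pressure block behind the flange (85 along the cover's x, 75 along its y, top 64 mm above the bench). A round gauge, 60 mm across, stands on it, up to 155 mm above the bench and leaning to the cover's +y.
- breather_top (a point): Centre of the top of the fixed round chrome breather cap near the cover's near left corner, diameter 82 mm, top 62 mm above the bench.
- union_nut: Loose brass hexagon nut, 30 mm across, 22 mm high, standing on the cover. Origin: centre of its underside. Leave it.
- spare_coil: Loose black and grey spare coil, diameter 37, height 36 mm, with a plug 13 mm out to its +x, standing on the cover. Origin: centre of its round part's underside. Leave it.
- check_valve: Loose steel check valve, hexagon foot 24 mm across, 30 mm high, standing on the cover beyond the bar. Origin: centre of its underside. Leave it.
- wrench: Loose wrench, 190 mm long, lying on the bench to the robot's left, along its own x. Leave it.
- screwdriver: Loose screwdriver lying on the bench to the robot's right, along its own x. Leave it.
- oil_bottle: Yellow oil bottle, diameter 68, height 150 mm, on the bench to the robot's right. Origin: centre of its underside. Leave it.
- ball_valve: Brass ball valve with a red lever, 80 mm long body, 54 mm high, lever reaching 100 mm to its +x, on the bench to the robot's left. Origin: under the centre of its body. Leave it.
Things that resemble listed ones, but are neither listed nor needed, are in the scene too. Leave any turquoise look-alike of the valve_block alone.

How it is judged:
At the end, for the whole second after the job is handed in: The valve block lies flat and still on the cover, square to it within 2 degrees, its back within 3 mm of the locating bar and its ported end within 3 mm of the flange's face, with the robot clear of it (x of block_back in the frame of cover above 0.097 m and y of block_port in the frame of cover above 0.097 m and angle between the x axis of valve_block and the x axis of cover, either way round below 0.035 rad and z of valve_block in the frame of cover below 0.011 m and angle between valve_block's own z axis and vertical below 0.03 rad and linear speed of valve_block below 0.01 m/s); the robot touches nothing.
It fails at once if the valve block is lifted more than 8 mm off the cover or tipped by more than 8 degrees (z of valve_block in the frame of cover above 0.016 m or angle between valve_block's own z axis and vertical above 0.14 rad).
It fails at once if the robot touches the coil on top of the block (contact force between any of the arm, the fingers and coil above 1 N).
It fails at once if another loose thing is moved by more than 20 mm (distance of any of union_nut, spare_coil, check_valve, wrench, screwdriver, oil_bottle, ball_valve from where it was at the start of the episode above 0.02 m).
It also fails if it takes over 72 s, if anything falls off the work surface, if the arm or the gripper's body presses on something with over 40 N, if the wrist force passes 120 N, or if a joint passes its speed limit or range.

### The arm

A 6-joint arm with a two-finger parallel gripper is mounted at the origin on the work surface. World frame = base frame: x ahead of the robot, y to its left, z up, the work surface at z = 0. Lengths are in m, angles in rad, forces in N, time in s.
With the tool pointing down it reaches from about 0.375 to 0.975 m from the base axis. Payload 3.8 kg.
Tool frame: the origin (TCP) lies at the very end of the fingers, on their centre line; the grasp point (between the pads) lies 19 mm behind it; z points along the fingers, y is the direction in which the jaws open and shut (so a half turn about z gives the same grasp; the last joint's range is limited). The gripper opens to 85 mm and grips with 20 to 120 N. Pads are 22 mm wide; open, the fingers measure 114 mm over their backs; the gripper's body (76 mm by 85 mm) begins 54 mm behind the grasp point. The pads swing forward as they close: fully open they stand 13 mm farther back than shut.
Start: joints at [1.296, 0.264, 1.604, -0, 1.274, -0.037], TCP at [0.159, 0.656, 0.231] pointing down, gripper open.
Joint ranges: [-2.63, 2.63], [-0.94, 2.18], [0.31, 2.57], [-1.31, 4.45], [0, 2.66], [-2.55, 2.55]. Speed limits (rad/s): [2.57, 2.57, 3.14, 3.14, 3.14, 3.14].

### API

Orientations are given as a rotation vector (axis times angle).
In Python, from workcell import read_state, read_camera, camera_info, finish_job gives the robot as it stands. The module is installed in compiled form; this text tells all that it offers.
- The arm moves only by the tool play_rows, never from a script. Its argument "motion" is a list of rows, each a list of 5 numbers: the shift along the tool's x, y, z in units of 1000 mm (1.0 is 1000 mm), then the turn about the tool's z in units of 2 pi rad (1.0 is 2 pi rad), then the finger opening in mm, from 0 to 85.4. A call has 1 to 5 rows; each row shifts and turns the commanded pose from where the row before left it, along the tool's axes as they then stand; what a row does not reach is not made up. A row lasts 1/8 s, in which the tool goes at most 62.5 mm and 10.7 degrees, less where a joint would pass 70% of its speed; a pose out of reach is approached as far as the arm can. A call with a number of a shift or a turn outside -1 to 1 is refused whole. A call with a gripper value outside its range is refused whole. The fingers move at their own pace and stop on an object; "squeeze" is the grip in N (left out, the last holds). Time passes only in rows, so rows that do not move let the fingers close. It gives the time, the measured TCP pose, the force and the opening at its end, in the units of the state.
- read_state(): the state, without advancing time (a new reading comes with each control period).
- read_camera(name): name is "side" or "top" or "wrist"; returns the picture (384x512x3 uint8, red, green, blue); there is no depth.
- camera_info(name): a dict with "intrinsics" (3x3 intrinsics, pixels), "pose" (4x4, takes a point from camera to world coordinates). Camera axes: x right, y down, z forward; pixel columns grow to the right and rows downward; lengths in m; the calibration is good to about 2 mm. A picture is of the moment at which its call begins: read the wrist's pose just before it. camera_info takes no time and is no camera call; for the wrist camera it gives the pose at the moment of the call.
- finish_job(): hands the job in, once; it reports no verdict.
The state is a dict: "time": time; "q": joint angles; "joint_vel": joint speeds; "joint_torque": joint torques, N m; "tool_pos": TCP position; "tcp_rot": TCP orientation; "wrist_force": force on the tool from outside, world axes, zero at the start; "torque": the same for the moment, N m; "width": opening from 0.0 (shut) to 1.0 (fully open).
Only numpy, scipy, OpenCV 4.12 (cv2) and the standard library are available. Lean on these libraries where they do the work, as an engineer would, in place of code of your own. Each camera call takes 0.05 s, during which the arm holds its last target. There are 200 camera calls.

## Working session

There is one attempt and no reset: what is moved stays moved. The work goes in short steps, Python scripts to look and compute and a tool call to move; the robot and the scene stay as the last step left them, time stands still between calls to the robot, and variables do not carry over. Pictures are saved under pics/ and viewed, about 8 in all and at most 12, crops included, and the job is handed in when it is done.

Besides the shell and the picture viewer there is one more tool, called after "Call:" as name(argument=value, ...) on one line, values as JSON. play_rows: Moves the arm, as the interface text tells. Shifts and turns lie within -1 to 1; 1 stands for 1000 mm of shift or 2 pi rad of turn. Its arguments: {"type":"object","properties":{"motion":{"type":"array","items":{"type":"array","items":{"type":"number"}}},"squeeze":{"type":"number"}},"required":["motion"]}

```bash
mkdir -p pics
python3 - <<'E'
from workcell import *
import cv2,numpy as np
s=read_state();print({k:np.round(v,3).tolist() for k,v in s.items()})
for n in("top","side"):
    im=read_camera(n);cv2.imwrite(f"pics/{n}0.png",im[...,::-1]);i=camera_info(n);print(n,np.round(i["intrinsics"],1).tolist(),np.round(i["pose"],4).tolist())
E
```

```text
{'time': 0.0, 'q': [1.296, 0.265, 1.605, -0.0, 1.274, -0.037], 'joint_vel': [0.002, 0.0, 0.001, 0.001, 0.001, 0.001], 'joint_torque': [-0.002, -51.511, -36.73, -0.0, 0.013, -0.0], 'tool_pos': [0.159, 0.655, 0.23], 'tcp_rot': [-0.373, -3.119, 0.003], 'wrist_force': [-0.028, -0.835, -0.825], 'torque': [0.057, 0.036, -0.008], 'width': 0.999}
top [[494.9, 0.0, 262.4], [0.0, 494.9, 182.1], [0.0, 0.0, 1.0]] [[-0.007, -0.9878, 0.1553, 0.2425], [-0.9998, 0.0043, -0.0179, 0.0153], [0.017, -0.1554, -0.9877, 1.831], [0.0, 0.0, 0.0, 1.0]]
side [[363.1, 0.0, 257.6], [0.0, 363.1, 194.7], [0.0, 0.0, 1.0]] [[0.8877, -0.3386, 0.3119, 0.1418], [-0.4604, -0.658, 0.5959, -0.6946], [0.0035, -0.6726, -0.74, 0.9193], [0.0, 0.0, 0.0, 1.0]]
```

View pics/top0.png

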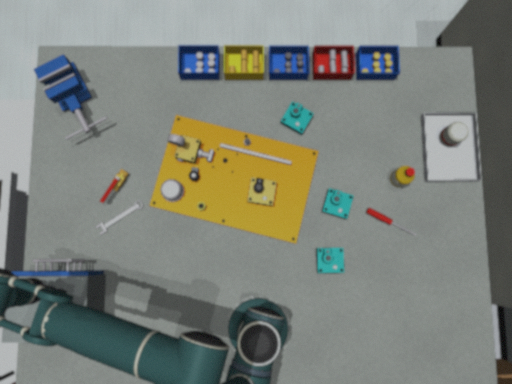

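View pics/side0.png

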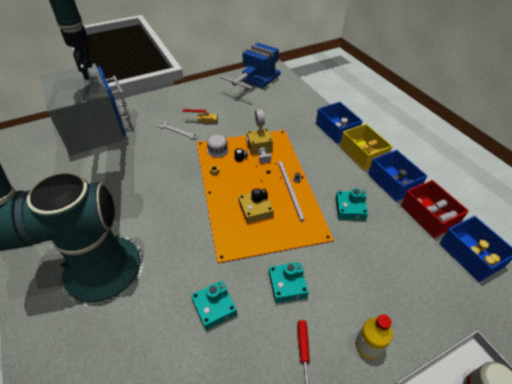

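The top view shows the cover with corners at about (178,116), (316,151), (297,242) and (152,203). The gold block is at (262,191) with its coil at (258,185). The bar runs (222,147)–(290,163) and the flange is near (207,155). The side view agrees with this.

```bash
cat > h.py <<'E'
from workcell import *
import cv2,numpy as np
from scipy.spatial.transform import Rotation as R
def ray(uv,info,z):
    K,T=np.array(info["intrinsics"]),np.array(info["pose"]);uv=np.atleast_2d(uv).astype(float)
    d=np.c_[uv,np.ones(len(uv))]@np.linalg.inv(K).T@T[:3,:3].T;o=T[:3,3]
    return (o+d*((z-o[2])/d[:,2])[:,None])[:,:2]
def proj(p,info):
    K,T=np.array(info["intrinsics"]),np.array(info["pose"]);c=(np.atleast_2d(p)-T[:3,3])@T[:3,:3]
    q=c@K.T;return q[:,:2]/q[:,2:]
def big(m):
    return max(cv2.findContours(m.astype(np.uint8),cv2.RETR_EXTERNAL,cv2.CHAIN_APPROX_NONE)[0],key=cv2.contourArea)[:,0]
E
python3 - <<'E'
from h import *
for n in("top","side"):
    im=cv2.imread(f"pics/{n}0.png");hsv=cv2.cvtColor(im,cv2.COLOR_BGR2HSV);i=camera_info(n)
    pts=[(235,215),(200,170),(258,200),(252,195)] if n=="top" else [(225,235),(215,190),(262,213),(250,208)]
    print([hsv[v,u].tolist() for u,v in pts])
    m=cv2.morphologyEx(((hsv[...,0]<28)&(hsv[...,0]>8)&(hsv[...,1]>170)&(hsv[...,2]>90)).astype(np.uint8),cv2.MORPH_CLOSE,np.ones((5,5)))
    c=ray(big(m),i,.008);r=cv2.minAreaRect((c*1000).astype(np.float32));print(n,r,cv2.boxPoints(r).tolist())
    if n=="top": cv2.imwrite("pics/t1.png",cv2.resize(im[105:250,140:330],None,fx=4,fy=4,interpolation=cv2.INTER_CUBIC))
E
```

```text
[[24, 188, 182], [22, 196, 173], [26, 116, 182], [26, 119, 182]]
top ((546.6187744140625, 85.7459716796875), (550.8114624023438, 350.24774169921875), 75.30888366699219) [[307.3751220703125, -136.24313354492188], [646.1722412109375, -225.06875610351562], [785.8624267578125, 307.7350769042969], [447.0653076171875, 396.5606994628906]]
[[19, 255, 206], [18, 255, 206], [22, 179, 124], [20, 28, 163]]
side ((545.2229614257812, 89.19610595703125), (574.2025146484375, 357.1310729980469), 75.32929229736328) [[299.76690673828125, -143.32077026367188], [645.2545776367188, -233.76901245117188], [790.6790161132812, 321.7129821777344], [445.19134521484375, 412.1612243652344]]
```

View pics/t1.png

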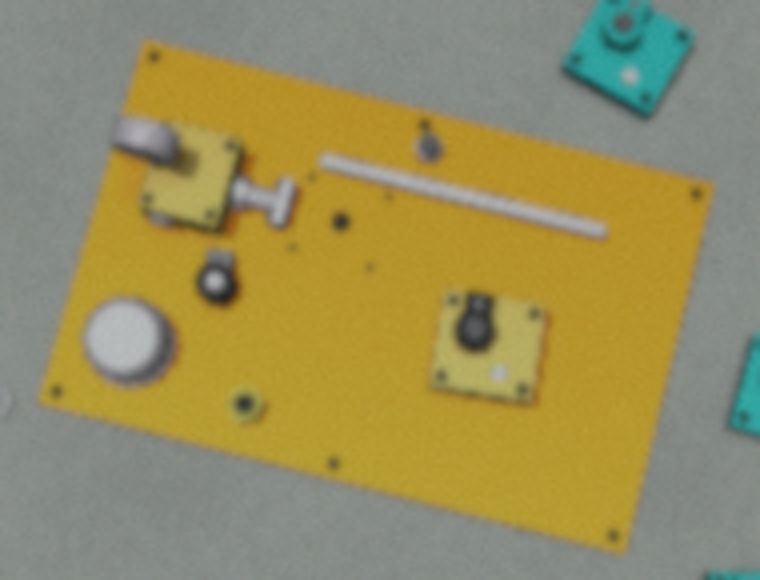

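The crop shows the block turned slightly against the bar, and its coil plug points to the bar. The spare coil is at crop (218,282), the nut at (245,404), and the flange at (285,203) on the left end of the bar line. Next I measure the block.

```bash
cat >> h.py <<'E'
CO=np.array([.5465,.087]);CY=-.2565
def tocov(p):
    d=np.atleast_2d(p)-CO;c,s=np.cos(CY),np.sin(CY);return np.c_[d[:,0]*c+d[:,1]*s,-d[:,0]*s+d[:,1]*c]
def toworld(p):
    p=np.atleast_2d(p);c,s=np.cos(CY),np.sin(CY);return CO+np.c_[p[:,0]*c-p[:,1]*s,p[:,0]*s+p[:,1]*c]
E
python3 - <<'E'
from h import *
im=cv2.imread("pics/top0.png");hsv=cv2.cvtColor(im,cv2.COLOR_BGR2HSV);i=camera_info("top")
S=hsv[165:215,235:290,1];H=hsv[165:215,235:290,0];V=hsv[165:215,235:290,2]
m=np.zeros(im.shape[:2],np.uint8);m[165:215,235:290]=((S<155))
c=big(cv2.morphologyEx(m,cv2.MORPH_CLOSE,np.ones((5,5))))
p=ray(c,i,.044);r=cv2.minAreaRect((p*1000).astype(np.float32));print("block",r)
print("box cov",np.round(tocov(cv2.boxPoints(r)/1000)*1000))
f=lambda u,v,z:np.round(tocov(ray([(140+u/4,105+v/4)],i,z))*1000)[0]
for n,u,v,z in[("port-dot",500,373,.044),("coiltop",474,328,.075),("spare",217,283,.044),("nut",245,404,.03),("bar L near top",322,166,.022),("bar R",603,238,.022),("breather",128,338,.062),("flange face",292,203,.026)]:print(n,f(u,v,z))
T=R.from_rotvec(read_state()["tcp_rot"]).as_matrix();print(T.round(3))
w=camera_info("wrist");print(np.round(w["pose"],3))
print("home world",toworld([.055,.0525]))
E
```

```text
block ((490.8033447265625, -13.461257934570312), (96.6004409790039, 93.18562316894531), 80.19572448730469)
box cov [[ -71. -163.]
 [  22. -155.]
 [  14.  -59.]
 [ -79.  -67.]]
port-dot [ -51. -131.]
coiltop [-21. -98.]
spare [-35. 140.]
nut [-135.   88.]
bar L near top [99. 79.]
bar R [  99. -192.]
breather [-106.  201.]
flange face [57. 96.]
[[-0.972  0.235 -0.001]
 [ 0.235  0.972 -0.002]
 [ 0.    -0.002 -1.   ]]
[[ 0.235  0.925  0.299  0.083]
 [ 0.972 -0.223 -0.074  0.674]
 [-0.002  0.308 -0.951  0.373]
 [ 0.     0.     0.     1.   ]]
home world [[0.61301968 0.12382909]]
```

Call:
play_rows(motion=[[-0.045, -0.03, 0, 0.003, 45], [-0.045, -0.03, 0, 0, 45], [-0.045, -0.03, 0, 0, 45], [-0.045, -0.03, 0, 0, 45], [-0.045, -0.03, 0, 0, 45]])

```text
time: 0.72
tool_pos: [0.34, 0.4528, 0.2308]
tcp_rot: [-0.402, -3.116, 0.001]
wrist_force: [0.7, 0.3, -0.4]
width: 0.526
```

Call:
play_rows(motion=[[-0.018, -0.042, 0, 0, 45], [-0.018, -0.042, 0, 0, 45], [-0.018, -0.042, 0, 0, 45], [-0.018, -0.042, 0, 0, 45], [-0.018, -0.042, 0, 0, 45]])

```text
time: 1.35
tool_pos: [0.3728, 0.2269, 0.2309]
tcp_rot: [-0.401, -3.116, 0.001]
wrist_force: [0.4, -0.2, 1.0]
width: 0.526
```

Call:
play_rows(motion=[[-0.018, -0.041, 0, 0, 45], [-0.018, -0.041, 0, 0, 45], [-0.018, -0.041, 0, 0, 45], [-0.018, -0.041, 0, 0, 45], [-0.018, -0.041, 0, 0, 45]])

```text
time: 1.98
tool_pos: [0.4078, 0.006, 0.231]
tcp_rot: [-0.402, -3.116, -0.0]
wrist_force: [0.9, 1.0, 0.3]
width: 0.527
```

```bash
cat >> h.py <<'E'
def st():
    s=read_state();T=R.from_rotvec(s["tcp_rot"]).as_matrix();p=tocov(s["tool_pos"][:2])[0]*1000
    print("t",round(s["time"],2),"cov",p.round(1),"z",round(s["tool_pos"][2]*1000,1),"tool y rel cov deg",round(np.degrees(np.arctan2(T[1,1],T[0,1])-CY)-90,2),"F",np.round(s["wrist_force"],1),"w",round(s["width"],3))
E
python3 - <<'E'
from h import *
st();i=camera_info("wrist");im=read_camera("wrist");cv2.imwrite("pics/w1.png",im[...,::-1]);np.save("w1.npy",i["pose"]);print(np.round(i["pose"],3),np.round(i["intrinsics"],1))
E
```

```text
t 1.98 cov [-113.6 -113.6] z 231.0 tool y rel cov deg -0.01 F [0.9 1.  0.3] w 0.527
[[ 0.253  0.92   0.298  0.332]
 [ 0.967 -0.241 -0.078  0.026]
 [ 0.     0.308 -0.951  0.374]
 [ 0.     0.     0.     1.   ]] [[299.3   0.  256.6]
 [  0.  299.3 198.9]
 [  0.    0.    1. ]]
```

View pics/w1.png

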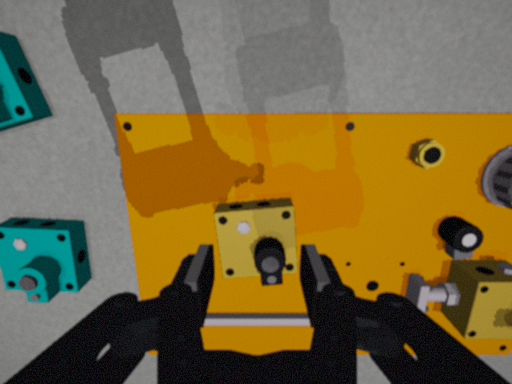

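The wrist view agrees. The block's top corners are near (216,212), (294,207), (300,275) and (222,277). The near side is visible and clear, the bar lies at row ~315, and the flange plate is at u≈407–420. Now I check the metric values.

Run:
```python
from h import *
i={"pose":np.load("w1.npy"),"intrinsics":camera_info("wrist")["intrinsics"]}
f=lambda u,v,z:np.round(tocov(ray([(u,v)],i,z))*1000)[0]
for n,u,v,z in[("blk",216,212,.044),("blk",294,207,.044),("near edge L",117,113,.008),("near edge R",505,113,.008),("bar near top edge L",205,315,.022),("bar R",305,315,.022),("flange top face",410,276,.043),("nut",430,155,.03),("spare",472,240,.044)]:print(n,f(u,v,z))
```

```text
blk [ -69. -161.]
blk [-75. -70.]
near edge L [-179. -278.]
near edge R [-180.  179.]
bar near top edge L [  95. -187.]
bar R [ 95. -45.]
flange top face [18. 81.]
nut [-134.   87.]
spare [-32. 148.]
```

Call:
play_rows(motion=[[0, 0, 0.055, 0, 45], [0, 0, 0.055, 0, 45], [0, 0, 0.055, 0, 45], [0, 0, 0.05, 0, 45], [0, 0, 0, 0, 45]])

```text
time: 2.65
tool_pos: [0.4028, 0.0077, 0.0125]
tcp_rot: [-0.401, -3.105, 0.001]
wrist_force: [-0.1, -0.8, -0.2]
width: 0.533
```

Call:
play_rows(motion=[[-0.01, 0, 0, 0, 45], [-0.01, 0, 0, 0, 45], [-0.008, 0, 0, 0, 45], [-0.008, 0, 0, 0, 45], [-0.008, 0, 0, 0, 45]])

```text
time: 3.28
tool_pos: [0.4487, -0.003, 0.017]
tcp_rot: [-0.402, -3.11, -0.001]
wrist_force: [-10.7, 4.2, 10.2]
width: 0.53
```

Call:
play_rows(motion=[[-0.008, 0, 0, 0, 45], [-0.008, 0, 0, 0, 45], [-0.008, 0, 0, 0, 45], [-0.008, 0, 0, 0, 45], [-0.008, 0, 0, 0, 45]])

```text
time: 3.9
tool_pos: [0.4865, -0.0135, 0.0169]
tcp_rot: [-0.402, -3.109, -0.0]
wrist_force: [-10.4, 2.8, 8.2]
width: 0.525
```

Run:
```python
from h import *
st()
```

```text
t 3.9 cov [ -32.5 -112.4] z 16.9 tool y rel cov deg -0.04 F [-10.4   2.8   8.2] w 0.525
```

Call:
play_rows(motion=[[-0.006, 0, 0, 0, 45], [-0.006, 0, 0, 0, 45], [-0.005, 0, 0, 0, 45], [-0.004, 0, 0, 0, 45], [0, 0, 0, 0, 45]])

```text
time: 4.53
tool_pos: [0.5085, -0.0192, 0.0169]
tcp_rot: [-0.402, -3.112, -0.0]
wrist_force: [-5.6, 1.8, 2.2]
width: 0.532
```

Call:
play_rows(motion=[[-0.003, 0, 0, 0, 45], [-0.002, 0, 0, 0, 45], [0, 0, 0, 0, 45]])

```text
time: 4.9
tool_pos: [0.5128, -0.0203, 0.0168]
tcp_rot: [-0.402, -3.111, -0.0]
wrist_force: [-7.1, 2.5, 4.0]
width: 0.525
```

Run:
```python
from h import *
st();i=camera_info("wrist");im=read_camera("wrist");cv2.imwrite("pics/w2.png",im[...,::-1]);np.save("w2.npy",i["pose"])
im=read_camera("top");cv2.imwrite("pics/top2.png",im[...,::-1])
```

```text
t 4.9 cov [  -5.4 -112.3] z 16.8 tool y rel cov deg -0.03 F [-7.1  2.5  4. ] w 0.525
```

View pics/w2.png

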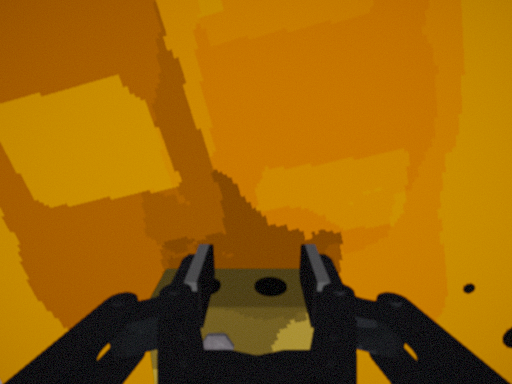

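The wrist picture shows both fingers on the block's near side (edge at row ~270), square to it. I'll push on until the bar stops it.

Call:
play_rows(motion=[[-0.002, 0, 0, 0, 45], [-0.002, 0, 0, 0, 45], [0, 0, 0, 0, 45]])

```text
time: 5.38
tool_pos: [0.5167, -0.0213, 0.0168]
tcp_rot: [-0.402, -3.112, -0.0]
wrist_force: [-8.1, 0.6, 2.6]
width: 0.528
```

Call:
play_rows(motion=[[-0.002, 0, 0, 0, 45], [-0.001, 0, 0, 0, 45], [0, 0, 0, 0, 45]])

```text
time: 5.75
tool_pos: [0.5166, -0.0213, 0.0168]
tcp_rot: [-0.401, -3.105, -0.001]
wrist_force: [-16.4, 5.0, 12.9]
width: 0.527
```

Call:
play_rows(motion=[[-0.002, 0, 0, 0, 45], [-0.001, 0, 0, 0, 45], [0, 0, 0, 0, 45]])

```text
time: 6.12
tool_pos: [0.5165, -0.0213, 0.0163]
tcp_rot: [-0.401, -3.099, -0.002]
wrist_force: [-22.5, 7.2, 19.4]
width: 0.526
```

Run:
```python
from h import *
st()
```

```text
t 6.12 cov [  -1.5 -112.4] z 16.3 tool y rel cov deg -0.04 F [-22.5   7.2  19.4] w 0.526
```

Contact with the bar is confirmed: the tool stopped at x=-1.5 mm and the force rose. Now I back off, rise, and go round to the right side with the jaw turned 90°.

Call:
play_rows(motion=[[0.015, 0, 0, 0, 45], [0.03, 0, 0, 0, 45], [0, 0, -0.06, 0, 45], [0, 0, -0.06, 0, 45], [0, 0, -0.03, 0, 45]])

```text
time: 6.75
tool_pos: [0.4839, -0.012, 0.1719]
tcp_rot: [0.401, 3.106, 0.001]
wrist_force: [0.4, -0.2, -0.2]
width: 0.527
```

Run:
```python
from h import *
st();print(np.round(read_state()["q"],2))
i=camera_info("wrist");im=read_camera("wrist");cv2.imwrite("pics/w3.png",im[...,::-1]);np.save("w3.npy",i["pose"])
```

```text
t 6.75 cov [ -35.4 -111.7] z 171.9 tool y rel cov deg -0.01 F [ 0.4 -0.2 -0.2] w 0.527
[-0.08 -0.06  2.07 -0.    1.12 -1.39]
```

View pics/w3.png

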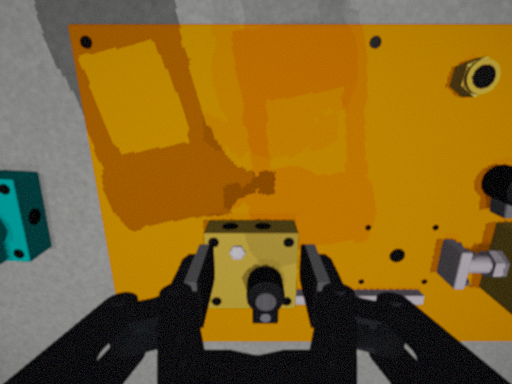

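The block is now square against the bar: its top's left edge is at u≈205, its right edge at u≈298, and its near side at rows 220–232. Nothing stands between it and the flange at (455,262).

Call:
play_rows(motion=[[-0.043, -0.044, 0, 0, 45], [-0.042, -0.044, 0, 0, 45], [0, 0, 0, 0.028, 45], [0, 0, 0, 0.028, 45], [0, 0, 0, 0.028, 45]])

```text
time: 7.42
tool_pos: [0.5415, -0.1192, 0.1672]
tcp_rot: [1.21, 2.897, 0.0]
wrist_force: [-1.0, -0.8, -0.1]
width: 0.528
```

Call:
play_rows(motion=[[0, 0, 0, 0.028, 45], [0, 0, 0, 0.028, 45], [0, 0, 0, 0.028, 45], [0, 0, 0, 0.028, 45], [0, 0, 0, 0.028, 45]])

```text
time: 8.05
tool_pos: [0.5415, -0.1188, 0.1674]
tcp_rot: [2.327, 2.107, 0.002]
wrist_force: [-0.4, 0.3, 0.0]
width: 0.525
```

Call:
play_rows(motion=[[0, 0, 0, 0.026, 45], [0, 0, 0, 0, 45]])

```text
time: 8.3
tool_pos: [0.5413, -0.1187, 0.1672]
tcp_rot: [2.485, 1.92, 0.002]
wrist_force: [-0.4, -0.3, 0.7]
width: 0.529
```

Run:
```python
from h import *
st();print(np.round(read_state()["q"],2))
i={"pose":np.load("w3.npy"),"intrinsics":camera_info("wrist")["intrinsics"]}
print(np.round(tocov(ray([(204,232),(299,232)],i,.044))*1000))
```

```text
t 8.3 cov [  47.1 -200.3] z 167.2 tool y rel cov deg -89.92 F [-0.4 -0.3  0.7] w 0.529
[-0.26  0.08  1.94 -0.    1.12 -0.01]
[[  10. -164.]
 [  10.  -70.]]
```

Call:
play_rows(motion=[[0, 0.004, 0.05, 0, 45], [0, 0, 0.05, 0, 45], [0, 0, 0.051, 0, 45], [0, 0, 0, 0, 45], [0.01, 0, 0, 0, 45]])

```text
time: 8.93
tool_pos: [0.5484, -0.1102, 0.017]
tcp_rot: [2.486, 1.918, 0.002]
wrist_force: [0.2, -0.1, 1.2]
width: 0.528
```

Call:
play_rows(motion=[[0.008, 0, 0, 0, 45], [0.008, 0, 0, 0, 45], [0.008, 0, 0, 0, 45], [0.008, 0, 0, 0, 45], [0.008, 0, 0, 0, 45]])

```text
time: 9.55
tool_pos: [0.559, -0.0727, 0.018]
tcp_rot: [2.481, 1.918, 0.001]
wrist_force: [-1.9, -8.5, 4.6]
width: 0.526
```

Run:
```python
from h import *
st();im=read_camera("top");cv2.imwrite("pics/t3.png",cv2.resize(im[105:250,140:330,::-1],None,fx=4,fy=4,interpolation=cv2.INTER_CUBIC))
```

```text
t 9.55 cov [  52.6 -151.3] z 18.0 tool y rel cov deg -89.91 F [-1.9 -8.5  4.6] w 0.526
```

View pics/t3.png

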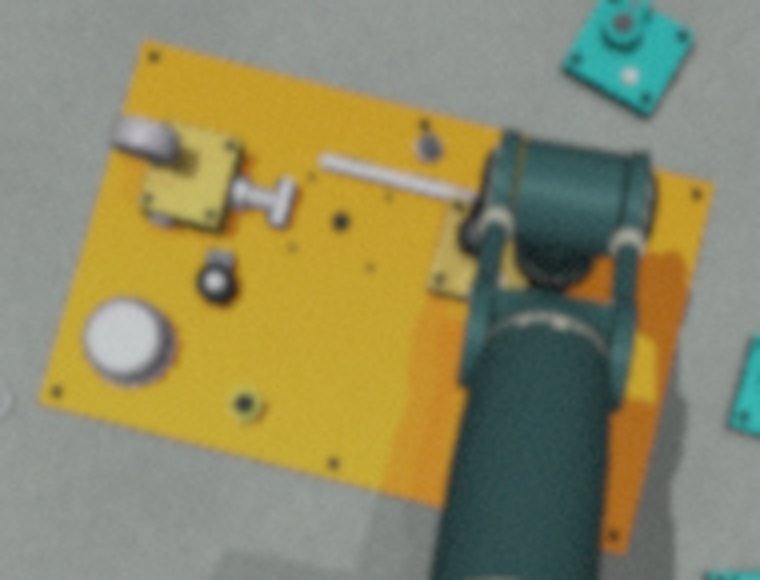

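The top view shows the block moving along the bar with the path to the flange clear. I continue.

Call:
play_rows(motion=[[0.008, 0, 0, 0, 45], [0.008, 0, 0, 0, 45], [0.008, 0, 0, 0, 45], [0.008, 0, 0, 0, 45], [0.008, 0, 0, 0, 45]])

```text
time: 10.22
tool_pos: [0.569, -0.034, 0.018]
tcp_rot: [2.482, 1.918, 0.001]
wrist_force: [-2.0, -8.8, 5.7]
width: 0.53
```

Call:
play_rows(motion=[[0.008, 0, 0, 0, 45], [0.008, 0, 0, 0, 45], [0.008, 0, 0, 0, 45], [0.008, 0, 0, 0, 45], [0.008, 0, 0, 0, 45]])

```text
time: 10.85
tool_pos: [0.579, 0.0048, 0.0179]
tcp_rot: [2.482, 1.918, 0.001]
wrist_force: [-2.4, -9.3, 6.4]
width: 0.526
```

Call:
play_rows(motion=[[0.008, 0, 0, 0, 45], [0.008, 0, 0, 0, 45], [0.007, 0, 0, 0, 45], [0.006, 0, 0, 0, 45], [0.005, 0, 0, 0, 45]])

```text
time: 11.48
tool_pos: [0.5875, 0.0376, 0.0179]
tcp_rot: [2.482, 1.918, 0.0]
wrist_force: [-2.8, -9.2, 6.5]
width: 0.525
```

Run:
```python
from h import *
st()
```

```text
t 11.47 cov [ 52.2 -37.4] z 17.9 tool y rel cov deg -89.9 F [-2.8 -9.2  6.5] w 0.525
```

31 mm remain to the expected contact at y ≈ -6.

Call:
play_rows(motion=[[0.006, 0, 0, 0, 45], [0.006, 0, 0, 0, 45], [0.005, 0, 0, 0, 45], [0.004, 0, 0, 0, 45], [0.003, 0, 0, 0, 45]])

```text
time: 12.1
tool_pos: [0.5935, 0.0608, 0.0179]
tcp_rot: [2.482, 1.918, 0.0]
wrist_force: [-1.8, -9.3, 7.6]
width: 0.529
```

Call:
play_rows(motion=[[0.002, 0, 0, 0, 45], [0.002, 0, 0, 0, 45], [0, 0, 0, 0, 45]])

```text
time: 12.48
tool_pos: [0.5945, 0.0648, 0.0179]
tcp_rot: [2.483, 1.918, 0.001]
wrist_force: [-2.2, -8.7, 6.7]
width: 0.524
```

Call:
play_rows(motion=[[0.002, 0, 0, 0, 45], [0.001, 0, 0, 0, 45], [0, 0, 0, 0, 45]])

```text
time: 12.85
tool_pos: [0.5946, 0.0653, 0.018]
tcp_rot: [2.481, 1.918, -0.005]
wrist_force: [-4.0, -16.9, 9.4]
width: 0.528
```

Run:
```python
from h import *
st()
```

```text
t 12.85 cov [52.  -8.8] z 18.0 tool y rel cov deg -89.88 F [ -4.  -16.9   9.4] w 0.528
```

Call:
play_rows(motion=[[0.002, 0, 0, 0, 45], [0.001, 0, 0, 0, 45], [0, 0, 0, 0, 45]])

```text
time: 13.22
tool_pos: [0.5946, 0.0653, 0.018]
tcp_rot: [2.478, 1.918, -0.011]
wrist_force: [-7.2, -27.9, 11.4]
width: 0.528
```

Run:
```python
from h import *
st()
```

```text
t 13.22 cov [52.  -8.8] z 18.0 tool y rel cov deg -89.84 F [ -7.2 -27.9  11.4] w 0.528
```

It is home against the flange: 28 N with no further travel. I'll retreat, turn back, and look from the near side.

Call:
play_rows(motion=[[-0.015, 0, 0, 0, 45], [-0.035, 0, 0, 0, 45], [0, 0, -0.06, 0, 45], [0, 0, -0.06, 0, 45], [0, 0, -0.05, 0, 45]])

```text
time: 13.85
tool_pos: [0.5827, 0.0243, 0.189]
tcp_rot: [2.486, 1.918, 0.005]
wrist_force: [0.3, -0.7, 1.0]
width: 0.527
```

Call:
play_rows(motion=[[0, -0.056, 0, -0.028, 45], [0, 0, 0, -0.028, 45], [0, 0, 0, -0.028, 45], [0, 0, 0, -0.028, 45], [0, 0, 0, -0.028, 45]])

```text
time: 14.48
tool_pos: [0.5279, 0.0387, 0.1863]
tcp_rot: [1.424, 2.799, 0.002]
wrist_force: [-1.1, -0.7, -0.8]
width: 0.529
```

Call:
play_rows(motion=[[0, 0, 0, -0.028, 45], [0, 0, 0, -0.028, 45], [0, 0, 0, -0.028, 45], [0, 0, 0, -0.026, 45], [0, 0, 0, 0, 45]])

```text
time: 15.1
tool_pos: [0.5279, 0.0386, 0.1861]
tcp_rot: [0.403, 3.114, 0.001]
wrist_force: [0.2, 0.5, -0.4]
width: 0.528
```

Call:
play_rows(motion=[[0.035, 0.05, 0, 0, 45], [0, 0.045, 0, 0, 45], [0, 0, 0, 0, 45]])

```text
time: 15.48
tool_pos: [0.5184, 0.1416, 0.1861]
tcp_rot: [0.4, 3.114, 0.002]
wrist_force: [-0.2, -0.3, 0.2]
width: 0.527
```

Run:
```python
from h import *
st()
i=camera_info("wrist");im=read_camera("wrist");cv2.imwrite("pics/w4.png",im[...,::-1]);np.save("w4.npy",i["pose"])
```

```text
t 15.47 cov [-41.   45.7] z 186.1 tool y rel cov deg 0.05 F [-0.2 -0.3  0.2] w 0.527
```

View pics/w4.png

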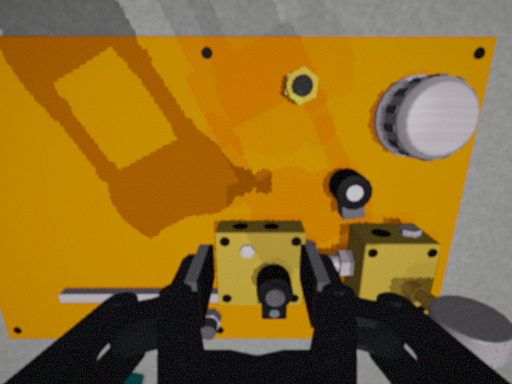

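The block sits against the flange, and its near edge is straight at rows 220–233. I'll give it one confirming press from the near side to seat the back. The spare coil at (350,190) is clear of the fingers.

Call:
play_rows(motion=[[0, 0.002, 0.057, 0, 45], [0, 0, 0.057, 0, 45], [0, 0, 0.055, 0, 45], [0, 0, 0, 0, 45], [-0.01, 0, 0, 0, 45]])

```text
time: 16.15
tool_pos: [0.5292, 0.1378, 0.0178]
tcp_rot: [0.403, 3.114, 0.001]
wrist_force: [0.4, 0.2, -0.7]
width: 0.525
```

Call:
play_rows(motion=[[-0.008, 0, 0, 0, 45], [-0.008, 0, 0, 0, 45], [-0.005, 0, 0, 0, 45], [-0.003, 0, 0, 0, 45], [-0.002, 0, 0, 0, 45]])

```text
time: 16.77
tool_pos: [0.5533, 0.1315, 0.0162]
tcp_rot: [-0.402, -3.115, 0.0]
wrist_force: [0.2, 0.3, 0.2]
width: 0.526
```

Call:
play_rows(motion=[[-0.002, 0, 0, 0, 45], [-0.002, 0, 0, 0, 45], [0, 0, 0, 0, 45]])

```text
time: 17.15
tool_pos: [0.556, 0.1308, 0.0161]
tcp_rot: [-0.402, -3.113, 0.0]
wrist_force: [-4.4, 1.4, 3.6]
width: 0.527
```

Run:
```python
from h import *
st()
```

```text
t 17.15 cov [-2.  44.8] z 16.1 tool y rel cov deg -0.0 F [-4.4  1.4  3.6] w 0.527
```

Call:
play_rows(motion=[[-0.002, 0, 0, 0, 45], [-0.001, 0, 0, 0, 45], [0, 0, 0, 0, 45]])

```text
time: 17.52
tool_pos: [0.5563, 0.1307, 0.016]
tcp_rot: [-0.401, -3.108, 0.001]
wrist_force: [-11.2, 3.7, 8.9]
width: 0.527
```

Call:
play_rows(motion=[[-0.002, 0, 0, 0, 45], [-0.001, 0, 0, 0, 45], [0, 0, 0, 0, 45]])

```text
time: 17.9
tool_pos: [0.5564, 0.1306, 0.016]
tcp_rot: [-0.401, -3.103, 0.001]
wrist_force: [-20.5, 7.8, 17.7]
width: 0.529
```

Run:
```python
from h import *
st()
```

```text
t 17.9 cov [-1.5 44.7] z 16.0 tool y rel cov deg -0.03 F [-20.5   7.8  17.7] w 0.529
```

The tool stopped at the same x=-1.5 mm, so the back is seated. I'll retreat and do the final check.

Call:
play_rows(motion=[[0.01, 0, 0, 0, 45], [0.03, 0, 0, 0, 45], [0, 0, -0.06, 0, 45], [0, 0, -0.06, 0, 45], [0, 0, -0.05, 0, 45]])

```text
time: 18.52
tool_pos: [0.5254, 0.1391, 0.1889]
tcp_rot: [0.402, 3.112, 0.001]
wrist_force: [0.0, -0.0, -0.6]
width: 0.524
```

Call:
play_rows(motion=[[0.03, -0.04, -0.02, 0, 45], [0.03, -0.04, 0, 0, 45], [0, 0, 0, 0, 45]])

```text
time: 18.9
tool_pos: [0.4441, 0.0755, 0.2062]
tcp_rot: [0.405, 3.114, -0.001]
wrist_force: [-0.3, 0.6, 0.5]
width: 0.525
```

Run:
```python
from h import *
st()
i=camera_info("wrist");im=read_camera("wrist");np.save("w5.npy",i["pose"]);cv2.imwrite("pics/w5r.png",im[...,::-1])
cv2.imwrite("pics/w5.png",cv2.resize(im[170:330,200:420,::-1],None,fx=3.5,fy=3.5,interpolation=cv2.INTER_CUBIC))
t=read_camera("top");cv2.imwrite("pics/top5.png",t[...,::-1])
```

```text
t 18.9 cov [-96.1 -37.1] z 206.2 tool y rel cov deg -0.12 F [-0.3  0.6  0.5] w 0.525
```

View pics/w5.png

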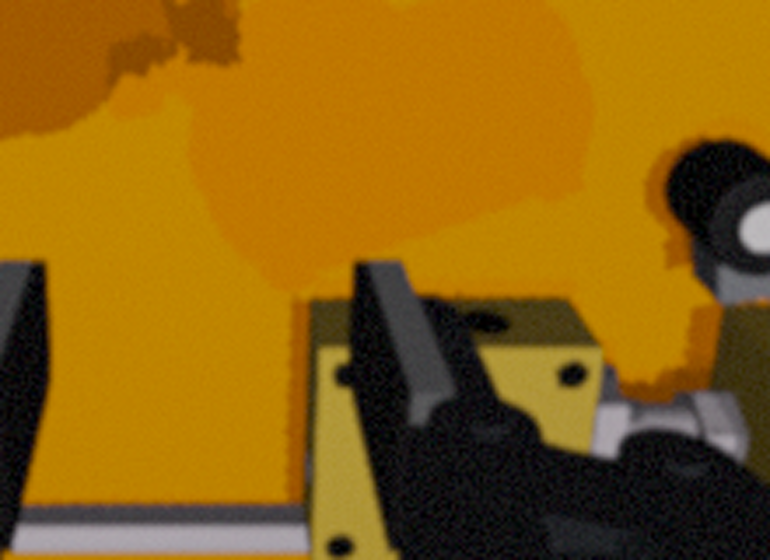

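The crop shows the block's near edge level, from (318,347) to (603,347). The flange plate starts right at its ported end (u≈600), and the fingers hang well clear. One last numeric check, then I hand in.

Run:
```python
from h import *
i={"pose":np.load("w5.npy"),"intrinsics":camera_info("wrist")["intrinsics"]}
p=tocov(ray([(200+u/3.5,170+v/3.5) for u,v in[(318,347),(603,347)]],i,.044))*1000;print("near edge",p.round(1))
im=cv2.imread("pics/top5.png");a=cv2.imread("pics/top0.png")
print("other parts diff:",[(n,int(cv2.absdiff(im,a)[v-5:v+6,u-5:u+6].mean())) for n,u,v in[("nut",201,206),("spare",194,175),("check",247,141),("bottle",404,176)]])
finish_job()
```

```text
near edge [[10.7  2.3]
 [10.8 96.9]]
other parts diff: [('nut', 4), ('spare', 3), ('check', 4), ('bottle', 4)]
the job is handed in; nothing more can be done
```

The gold valve block is home: its back is flush on the locating bar and its ported end is against the flange. The job is handed in, though I have no verdict on it. I pushed the block square onto the bar with two fingers, slid it along the bar to the flange, then pressed once more from the near side to seat the back.

**Contact:** The pushes stopped with no further travel, at about 24 N on the bar, 29 N on the flange and 22 N on the re-press. The re-press stopped at the same tool position as the first push to the bar (x = -1.5 mm).

**Final measurement:** The last wrist picture puts the block's near edge at x = 10.7–10.8 mm (nominal 10), which is parallel to the cover within about 0.1°. It puts the ported end at y ≈ 97 mm.

**One disagreement:** That 97 mm, and the flange stop about 3 mm sooner than expected, are both short of the nominal 100 mm. I put this down to my estimate of the cover's position: the first top view also placed the flange face itself at about 96 mm, and the picture shows no gap there.

**Other parts:** The nut, spare coil, check valve and bottle look unchanged in the top view. I did not compare the wrench, screwdriver or ball valve, but the arm worked well away from them. The robot was clear of everything at 19 s.

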